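# Shut the demonstration sash and fasten it over the cam into the low notch

### The arm

A 6-joint arm with a two-finger parallel gripper is mounted at the origin on the work surface. World frame = base frame: x ahead of the robot, y to its left, z up, the work surface at z = 0. Lengths are in m, angles in degrees, forces in N, time in s.
With the tool pointing down it reaches from about 0.25 to 0.725 m from the base axis. Payload 9.7 kg.
Tool frame: the origin (TCP) lies at the very end of the fingers, on their centre line; the grasp point (between the pads) lies 19 mm behind it; z points along the fingers, y is the line along which they close (so a half turn about z gives the same grasp; the last joint's range is limited). The gripper opens to 85 mm and grips with 20 to 120 N. Pads are 22 mm wide; open, the fingers measure 114 mm over their backs; the gripper's body (76 mm by 85 mm) begins 54 mm behind the grasp point. The pads swing forward as they close: fully open they stand 13 mm farther back than shut.
Start: joints at [73.281, 4.979, 10.078, 95.1, 0, 90], TCP at [0.158, 0.527, 0.231] pointing down, gripper open.
Joint ranges: [-179.16, 179.16], [-48.56, 103.87], [-65.8, 70.77], [-126.05, 130.52], [-82.76, 87.17], [-180, 180]. Speed limits (degrees/s): [127.2, 127.2, 147.25, 180, 180, 180].

### API

Orientations are given as [roll, pitch, yaw] about the fixed x, y, z axes, in that order (R = Rz(yaw) Ry(pitch) Rx(roll)).
In Python, from workcell import bot gives the robot as it stands.
- The arm moves only by the tool arm_command, never from a script. Its argument "series" is a list of rows, each a list of 4 numbers: the shift along the tool's x, y, z in m, then the turn about the tool's z in rad. A call has exactly 5 rows; each row is the pose to reach, as a shift and turn from the pose commanded when the call began, along the tool's axes at that moment; what a row does not reach only later rows make up. A row lasts 1/10 s, in which the tool goes at most 50 mm and 8.59 degrees, less where a joint would pass 70% of its speed; a pose out of reach is approached as far as the arm can. A call with a gripper value outside its range is refused whole. "hand" is the finger opening in m, from 0 to 0.0854, set as the call begins (left out, the last holds). The fingers move at their own pace and stop on an object; "grip_force" is the grip in N (left out, the last holds). Time passes only in rows, so rows that repeat a pose let the fingers close, or fill a call up. It gives the time, the measured TCP pose, the force, the opening and the grip force at its end, in the units of the state.
- bot.get_obs(): the state, without advancing time (a new reading comes with each control period).
- bot.camera(name): name is "side" or "top" or "wrist"; returns a dict with "color" (420x560x3 uint8, blue, green, red), "camera_matrix" (3x3 intrinsics, pixels), "xyz" and "orientation" of the camera in the world; the wrist camera has in their place "T_tool_cam" (4x4, takes a point from camera to tool coordinates, whose origin is the TCP and whose axes are the flange's). Camera axes: x right, y up, looking along -z (the intrinsics and any distortion apply to the point x, -y, -z); pixel columns grow to the right and rows downward; lengths in m; the calibration is good to about 2 mm. A picture is of the moment at which its call begins: read the wrist's pose just before it. There is no depth.
- bot.job_done(): hands the job in; it is judged then, once.
Trained networks look in the newest picture that a camera, given by its name, has taken for a name from the list of things; names that differ only in an ending like _2 or _b are one class to them, and where a whole thing is asked for, a point or a joint stands for the part that bears it (a point fixed in the world has none). Each returns a list of dicts, best first, with "confidence" (0 to 1); they miss things now and then, are a little off and sometimes report something else, mostly with a low value. They report only what shows in the picture. A call takes as long as a camera call.
- bot.find_in(camera, target): "location" ([column, row] in pixels, amid what is visible of it).
- bot.mark_of(camera, target): "location" ([column, row] in pixels: a listed point, or the origin of a listed thing).
The state is a dict: "time": time; "q": joint angles; "qd": joint speeds; "joint_efforts": joint torques, N m; "ee_pos": TCP position; "tcp_rot": TCP orientation; "wrist_force": force on the tool from outside, world axes, zero at the start; "torque": the same for the moment, N m; "opening": finger opening in m; "grasp_force": force on a finger pad.
Only numpy, scipy, OpenCV 4.12 (cv2) and the standard library are available. Lean on these libraries where they do the work, as an engineer would, in place of code of your own. Each camera call takes 0.05 s, during which the arm holds its last target. There are 200 camera calls.

### The job

Slide the sash of the window demonstration section shut by its blue tab, then turn the brass fastener handle so that it climbs its cam, passes over the shallow vent detent and drops into the low notch, and leave it resting there with the sash still shut. Feel for the drop: the notch cannot be seen, and a handle that is turned on past it climbs out again. Leave everything else on the counter where it is.

Things in the scene. Friction and masses are not known exactly. Their poses are not given: they have to be found in the camera images.
- section: Window demonstration section lying flat, fixed: plywood base 260 x 330 x 10 mm, a white fixed rail (x -45 to +30 mm, top 40 mm above the counter), aluminium guides at both sides (y +-155 mm, 32 mm high) and the fastener. Origin on the counter under the fastener's pivot. x points from the fastener to the sliding sash (away from the robot at yaw 0), y left along the rails, z up.
- pivot (a point): Centre of the fastener at the white rail's top, 40 mm above the counter; the handle turns about the vertical line through it. A dark drum (radius 35 mm) stands here, over it the handle's round brass cap (radius 38 mm, top 63.5 mm above the counter when parked) and boss (radius 17 mm).
- sash (a joint): How far the white sliding sash stands open, in m: 0 shut (hard stop at the fixed rail), up to 0.046. It slides along the section's x and closes towards -x; about 2 N of friction. Its rail is 55 mm wide, top 40 mm above the counter.
- tab (a point): Centre of the blue upright tab on the sash, 60 mm above the counter: a plate 8 mm thick along the section's x, 50 mm wide along y, 40 to 80 mm above the counter. Push it from its +x side with a fingertip to shut the sash; the flat sash rail reaches 32 mm beyond the tab's centre there, nothing else is near.
- turn (a joint): Angle of the handle in rad, counter-clockwise from above. At 0 the lever points along the section's +y, at 1.57 along its -x. It starts parked at -0.35 to -0.05 and must be turned in the growing direction; end stops -0.45 and 3.3. The low notch's centre lies somewhere from 1.55 to 2.7, drawn anew each time, not visible; the handle has about 0.1 rad of play in it.
- lift (a joint): Handle height over parked, in m. A spring (6 to 9 N) presses it on a cam hidden in the drum: 0 parked, a ramp up to +0.010, a shallow vent detent (+0.006) about 0.7 rad before the notch, +0.010 again, then a steep drop into the low notch (-0.005): fastened; past it, 0 again (wrong). It drops by itself if free to slide down: push it with a fingertip's side or straddle it loosely; a firm grip holds it up.
- lever_push (a point): Point in the middle of the brass lever, 68 mm from the axis, 73 mm above the counter when parked; it rises and falls with the handle. Bar 14 mm wide, 22 mm tall, reaching 93 mm from the axis. A fingertip 62 to 66 mm above the counter bears on its flank all the way. Pushed here it needs 2 to 6 N up the ramp and out of the vent detent, about 8 to 20 N to climb out past the low notch (wrong).
- padlock: Bystander: brass padlock lying on the plywood base, 18 mm high. Origin on its underside.
- brass_key: Bystander: brass key 50 mm long, 4 mm thick, lying on the plywood base. Origin on its underside.
- oil_can: Bystander: red oil can, 72 mm wide, spout to 163 mm high. Origin under its centre.
- door_knob: Bystander: bronze door knob standing on its rose, 68 mm wide, 65 mm high. Origin under its centre.
- screwdriver: Bystander: screwdriver with a yellow handle lying on the counter. Origin on its underside.
- blank_cup: Bystander: grey cup, 72 mm wide, 70 mm high. Origin under its centre.

How it is judged:
By the outcome, as a careful person would: the job done as asked, in the order asked, and still so for the second after the job is handed in, with the robot touching nothing.
It also fails if it takes over 64 s, if anything falls off the work surface, if the arm or the gripper's body presses on something with over 40 N, if the wrist force passes 120 N, or if a joint passes its speed limit or range.

## Working session

There is one attempt and no reset: what is moved stays moved. The work goes in short steps, Python scripts to look and compute and a tool call to move; the robot and the scene stay as the last step left them, time stands still between calls to the robot, and variables do not carry over. Pictures are saved under pics/ and viewed, at most 10 in all, crops included, and the job is handed in when it is done.

Besides the shell and the picture viewer there is one more tool, called after "Call:" as name(argument=value, ...), one argument or row to a line, values as JSON. arm_command: Moves the arm, as the interface text tells. Its arguments: {"type":"object","properties":{"series":{"type":"array"},"hand":{"type":"number"},"grip_force":{"type":"number"}},"required":["series"]}

```bash
mkdir -p pics
cat > h.py <<'E'
import numpy as np, cv2
from scipy.spatial.transform import Rotation as R
from workcell import bot
def ray(c,px):
    K=np.array(c["camera_matrix"]); d=np.linalg.inv(K)@[px[0],px[1],1]; d=np.array([d[0],-d[1],-d[2]])
    o=np.array(c["orientation"])
    M=o if o.shape==(3,3) else R.from_euler('xyz',o,degrees=True).as_matrix()
    return np.array(c["xyz"]),M@d
def atz(c,px,z):
    p,d=ray(c,px); return p+d*(z-p[2])/d[2]
E
python3 - <<'E'
from h import *
s=bot.get_obs(); print({k:np.round(v,3) for k,v in s.items()})
for n in("top","side"):
    c=bot.camera(n); cv2.imwrite(f"pics/{n}0.png",c["color"]); print(n,c["xyz"],c["orientation"],[k for k in c])
    for t,z in(("pivot",.04),("tab",.06),("lever_push",.073),("section",0),("padlock",0.01),("brass_key",.01),("oil_can",0),("door_knob",0),("screwdriver",0),("blank_cup",0)):
        for m in bot.mark_of(n,t)[:2]: print(t,np.round(m["location"],1),round(m["confidence"],2),np.round(atz(c,m["location"],z),4))
E
```

```text
{'time': np.float64(0.0), 'q': array([7.3282e+01, 5.0100e+00, 1.0032e+01, 9.5101e+01, 1.0000e-03,
       9.0001e+01]), 'qd': array([-0.062,  0.078,  0.018, -0.015, -0.044, -0.001]), 'joint_efforts': array([ 1.0000e-03, -5.2039e+01,  4.6480e+01,  1.6000e-02,  0.0000e+00,
        0.0000e+00]), 'ee_pos': array([0.158, 0.527, 0.231]), 'tcp_rot': array([-1.79921e+02, -1.00000e-03,  1.63281e+02]), 'wrist_force': array([ 0.655, -0.512, -0.297]), 'torque': array([ 0.022, -0.04 ,  0.009]), 'grasp_force': np.float64(0.0), 'opening': np.float64(0.085)}
top [ 0.37875457 -0.0068285   1.27430763] [  5.15749209   0.90706502 -90.21304097] ['color', 'camera_matrix', 'xyz', 'orientation']
pivot [301.6 197.9] 0.86 [ 0.5287 -0.0581  0.04  ]
pivot [337.6 152.3] 0.25 [ 0.6418 -0.1482  0.04  ]
tab [339.8 154.1] 0.67 [ 0.6331 -0.1511  0.06  ]
lever_push [274.8 196.6] 0.68 [0.5282 0.0074 0.073 ]
lever_push [305.3 199.6] 0.43 [ 0.5205 -0.0655  0.073 ]
section [307.6 196.2] 0.97 [ 0.5378 -0.075   0.    ]
padlock [264.5 239.5] 0.64 [0.4281 0.0343 0.01  ]
brass_key [350.8 231.4] 0.41 [ 0.4474 -0.1815  0.01  ]
br
[... 395 characters left out ...]
ntation']
pivot [302.3 237.8] 0.86 [ 0.5225 -0.071   0.04  ]
tab [363.6 238.5] 0.87 [ 0.6344 -0.1545  0.06  ]
lever_push [290.2 210.1] 0.62 [5.27e-01 2.00e-04 7.30e-02]
lever_push [303.1 288.1] 0.25 [ 0.4289 -0.2365  0.073 ]
section [303.2 248.1] 0.86 [ 0.5304 -0.0651  0.    ]
padlock [252.3 232.8] 0.61 [0.4376 0.0318 0.01  ]
brass_key [304.1 287.2] 0.61 [ 0.4638 -0.1854  0.01  ]
brass_key [237.2 164.4] 0.24 [0.534 0.376 0.01 ]
oil_can [237.8 161.4] 0.91 [0.5496 0.4111 0.    ]
door_knob [373.1 363.3] 0.95 [ 0.4893 -0.3909  0.    ]
screwdriver [190.1 172.3] 0.55 [0.3855 0.4105 0.    ]
blank_cup [431.9 336.6] 0.95 [ 0.6259 -0.3943  0.    ]
blank_cup [371.7 365. ] 0.41 [ 0.485  -0.3925  0.    ]
```

Run:
```python
import cv2
a=cv2.imread("pics/top0.png")[110:280,210:400]; cv2.imwrite("pics/top0c.png",cv2.resize(a,None,fx=3.5,fy=3.5,interpolation=cv2.INTER_CUBIC)[:600,:800])
```

```text
(no output)
```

View pics/top0c.png

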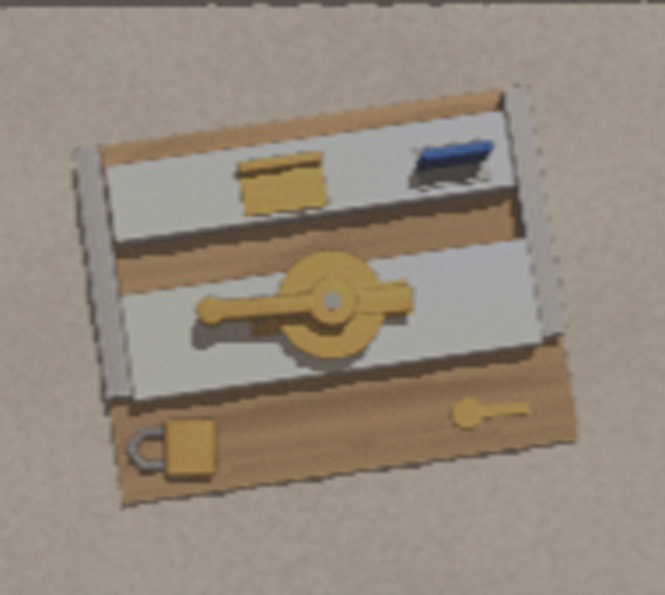

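View pics/side0.png

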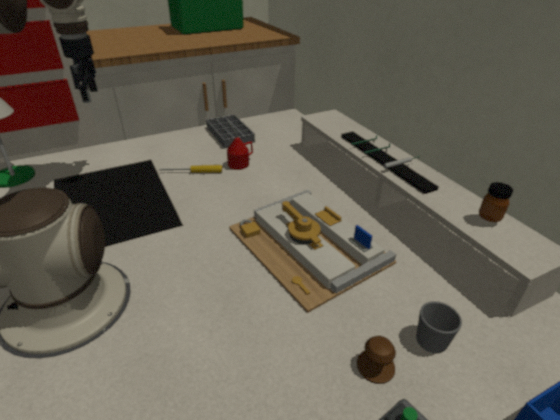

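The top crop shows the section turned about +8°. The lever points left (boss at crop 333,300, tip at 208,310), and the blue tab is upper right at (455,157). The side view confirms nothing stands close to the section.

Run:
```python
from h import *
c=bot.camera("top")
f=lambda x,y,z: np.round(atz(c,(210+x/3.5,110+y/3.5),z),4)
for n,x,y,z in(("FL",122,505,.01),("FR",578,440,.01),("guideL near",118,400,.032),("guideR near",553,337,.032),("guideL far",87,148,.032),("guideR far",515,86,.032),("boss",333,300,.088),("tip",205,311,.084),("cap",330,304,.0635),("tabL",420,157,.08),("tabR",492,148,.08),("strike",283,188,.045)): print(n,f(x,y,z))
s=bot.camera("side"); 
a=s["color"][180:290,220:410]; cv2.imwrite("pics/s1.png",cv2.resize(a,None,fx=4.2,fy=4.2,interpolation=cv2.INTER_CUBIC))
w=bot.camera("wrist"); print(np.round(w["T_tool_cam"],3),w["camera_matrix"])
```

```text
FL [0.3914 0.0835 0.01  ]
FR [ 0.4363 -0.2419  0.01  ]
guideL near [0.4649 0.0848 0.032 ]
guideR near [ 0.5079 -0.2218  0.032 ]
guideL far [0.6454 0.1072 0.032 ]
guideR far [ 0.6882 -0.1985  0.032 ]
boss [ 0.528  -0.0645  0.088 ]
tip [0.5215 0.022  0.084 ]
cap [ 0.5283 -0.0636  0.0635]
tabL [ 0.6272 -0.1253  0.08  ]
tabR [ 0.6331 -0.1746  0.08  ]
strike [ 0.613  -0.0322  0.045 ]
[[-0.001  0.95   0.314  0.081]
 [ 1.     0.001  0.001 -0.001]
 [ 0.001  0.314 -0.95  -0.142]
 [ 0.     0.     0.     1.   ]] [[320.9696146    0.         278.29829792]
 [  0.         320.9696146  209.22654668]
 [  0.           0.           1.        ]]
```

View pics/s1.png

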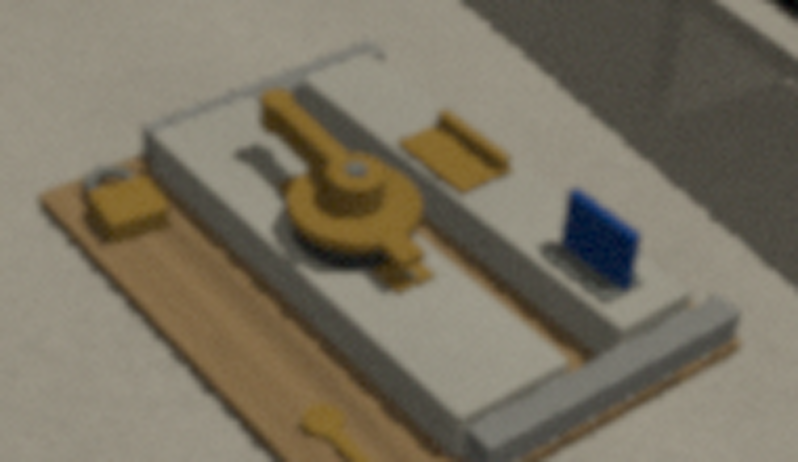

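The sash is about 35 mm open (tab at section x≈88 mm). Pivot is about (0.529,-0.064), yaw about 7.9°, handle about -0.06 rad. Next I'll plan the transit to a point beyond the tab.

```bash
cat >> h.py <<'E'
PIV=np.array([.529,-.0638]); PSI=np.radians(7.9)
def sec(x,y): return PIV+np.array([x*np.cos(PSI)-y*np.sin(PSI), x*np.sin(PSI)+y*np.cos(PSI)])
def rows(p0,y0,p1,y1,n):  # yaw in deg; linear path over n rows, printed call by call
    p0=np.array(p0,float);p1=np.array(p1,float); pads=-(-n//5)
    for k in range(pads):
        a=min(1,5*k/n); ps=p0+(p1-p0)*a; ys=np.radians(y0+(y1-y0)*a); out=[]
        for j in range(1,6):
            b=min(1,(5*k+j)/n); d=p0+(p1-p0)*b-ps; dy=np.radians(y0+(y1-y0)*b)-ys
            out.append([round(float(v),4) for v in(d[0]*np.cos(ys)+d[1]*np.sin(ys), d[0]*np.sin(ys)-d[1]*np.cos(ys), -d[2], -dy)])
        print(out)
E
python3 -c "
from h import *
t=sec(.135,-.099);print(t)
rows([.158,.527,.231],163.28,[*t,.16],7.9,20)"
```

```text
[ 0.67632579 -0.14330542]
[[-0.0345, -0.0246, 0.0035, 0.1356], [-0.0689, -0.0493, 0.0071, 0.2712], [-0.1034, -0.0739, 0.0106, 0.4068], [-0.1379, -0.0986, 0.0142, 0.5424], [-0.1723, -0.1232, 0.0178, 0.678]]
[[-0.0423, 0.0024, 0.0035, 0.1356], [-0.0846, 0.0048, 0.0071, 0.2712], [-0.1269, 0.0073, 0.0106, 0.4068], [-0.1692, 0.0097, 0.0142, 0.5424], [-0.2115, 0.0121, 0.0177, 0.678]]
[[-0.0314, 0.0284, 0.0035, 0.1356], [-0.0628, 0.0568, 0.0071, 0.2712], [-0.0943, 0.0852, 0.0106, 0.4068], [-0.1257, 0.1137, 0.0142, 0.5424], [-0.1571, 0.1421, 0.0177, 0.678]]
[[-0.0067, 0.0418, 0.0036, 0.1356], [-0.0133, 0.0837, 0.0071, 0.2712], [-0.02, 0.1255, 0.0107, 0.4068], [-0.0266, 0.1674, 0.0142, 0.5424], [-0.0333, 0.2092, 0.0178, 0.678]]
```

Call:
arm_command(
  series=[
    [-0.0345, -0.0246, 0.0035, 0.136],
    [-0.069, -0.049, 0.007, 0.271],
    [-0.1035, -0.074, 0.0105, 0.407],
    [-0.138, -0.0985, 0.014, 0.542],
    [-0.172, -0.123, 0.018, 0.678],
  ],
  hand=0,
  grip_force=40,
)

```text
time: 1.75
ee_pos: [0.2883, 0.3581, 0.2133]
tcp_rot: [180.0, -0.0, 124.1]
wrist_force: [1.1, 0.2, -0.4]
opening: 0.0121
grasp_force: 0.0
```

Call:
arm_command(
  series=[
    [-0.0425, 0.0025, 0.0035, 0.136],
    [-0.0845, 0.005, 0.007, 0.271],
    [-0.127, 0.007, 0.0105, 0.407],
    [-0.169, 0.0095, 0.014, 0.542],
    [-0.2115, 0.012, 0.018, 0.678],
  ],
)

```text
time: 2.25
ee_pos: [0.4179, 0.1903, 0.1954]
tcp_rot: [180.0, -0.0, 85.3]
wrist_force: [0.4, 0.6, 0.7]
opening: 0.0002
grasp_force: 0.0
```

Call:
arm_command(
  series=[
    [-0.0315, 0.0285, 0.0035, 0.136],
    [-0.063, 0.057, 0.007, 0.271],
    [-0.094, 0.085, 0.0105, 0.407],
    [-0.1255, 0.1135, 0.014, 0.542],
    [-0.157, 0.142, 0.018, 0.678],
  ],
)

```text
time: 2.75
ee_pos: [0.5475, 0.0227, 0.1773]
tcp_rot: [180.0, -0.0, 46.4]
wrist_force: [0.5, 0.7, -0.3]
opening: -0.0004
grasp_force: 0.0
```

Call:
arm_command(
  series=[
    [-0.0065, 0.042, 0.0035, 0.136],
    [-0.0135, 0.0835, 0.007, 0.271],
    [-0.02, 0.1255, 0.0105, 0.407],
    [-0.0265, 0.1675, 0.014, 0.542],
    [-0.033, 0.209, 0.018, 0.678],
  ],
)

```text
time: 3.25
ee_pos: [0.677, -0.1445, 0.1591]
tcp_rot: [180.0, -0.0, 7.6]
wrist_force: [-0.1, 0.2, -0.4]
opening: 0.0002
grasp_force: 0.0
```

Call:
arm_command(
  series=[
    [0, 0, 0, 0],
    [0, 0, 0, 0],
    [0, 0, 0, 0],
    [0, 0, 0, 0],
    [0, 0, 0, 0],
  ],
)

```text
time: 3.75
ee_pos: [0.676, -0.142, 0.1604]
tcp_rot: [180.0, -0.1, 8.0]
wrist_force: [0.0, 0.4, 1.0]
opening: -0.0002
grasp_force: 0.0
```

Call:
arm_command(
  series=[
    [0, 0, 0.025, 0],
    [0, 0, 0.05, 0],
    [0, 0, 0.075, 0],
    [0, 0, 0.095, 0],
    [0, 0, 0.102, 0],
  ],
)

```text
time: 4.25
ee_pos: [0.675, -0.1421, 0.0554]
tcp_rot: [-179.9, 0.1, 8.0]
wrist_force: [-0.7, -0.2, -0.1]
opening: 0.0
grasp_force: 0.0
```

Call:
arm_command(
  series=[
    [-0.005, 0, 0, 0],
    [-0.01, 0, 0, 0],
    [-0.015, 0, 0, 0],
    [-0.02, 0, 0, 0],
    [-0.025, 0, 0, 0],
  ],
)

```text
time: 4.75
ee_pos: [0.6512, -0.1465, 0.0581]
tcp_rot: [180.0, -0.1, 7.9]
wrist_force: [-0.1, 0.6, -0.2]
opening: 0.0003
grasp_force: 0.0
```

Call:
arm_command(
  series=[
    [-0.004, 0, 0, 0],
    [-0.008, 0, 0, 0],
    [-0.012, 0, 0, 0],
    [-0.016, 0, 0, 0],
    [-0.02, 0, 0, 0],
  ],
)

```text
time: 5.25
ee_pos: [0.6314, -0.1491, 0.0574]
tcp_rot: [180.0, -0.0, 7.9]
wrist_force: [3.1, -0.4, 1.7]
opening: -0.0
grasp_force: 1.2
```

Call:
arm_command(
  series=[
    [-0.003, 0, 0, 0],
    [-0.006, 0, 0, 0],
    [-0.009, 0, 0, 0],
    [-0.012, 0, 0, 0],
    [-0.014, 0, 0, 0],
  ],
)

```text
time: 5.75
ee_pos: [0.6174, -0.151, 0.0573]
tcp_rot: [-180.0, 0.0, 7.9]
wrist_force: [2.0, 0.9, 0.3]
opening: -0.0001
grasp_force: 1.1
```

Sliding at about 2 N, so I'll keep pushing in small steps to the stop.

Call:
arm_command(
  series=[
    [-0.001, 0, 0, 0],
    [-0.002, 0, 0, 0],
    [-0.003, 0, 0, 0],
    [-0.004, 0, 0, 0],
    [-0.005, 0, 0, 0],
  ],
)

```text
time: 6.25
ee_pos: [0.6127, -0.1517, 0.0573]
tcp_rot: [-180.0, -0.0, 7.9]
wrist_force: [2.4, 1.0, 2.4]
opening: -0.0002
grasp_force: 1.0
```

Call:
arm_command(
  series=[
    [-0.001, 0, 0, 0],
    [-0.002, 0, 0, 0],
    [-0.003, 0, 0, 0],
    [-0.0035, 0, 0, 0],
    [-0.004, 0, 0, 0],
  ],
)

```text
time: 6.75
ee_pos: [0.6124, -0.1517, 0.0574]
tcp_rot: [180.0, -0.4, 8.0]
wrist_force: [22.5, 2.5, -8.1]
opening: 0.0003
grasp_force: 11.7
```

Hard stop felt at x≈0.612, so the sash is shut. I'll retract, rise and go over behind the lever.

Call:
arm_command(
  series=[
    [0.008, 0, 0, 0],
    [0.015, 0, 0, 0],
    [0.015, 0, -0.025, 0],
    [0.015, 0, -0.05, 0],
    [0.015, 0, -0.075, 0],
  ],
)

```text
time: 7.25
ee_pos: [0.6231, -0.1501, 0.1326]
tcp_rot: [-180.0, 0.1, 7.9]
wrist_force: [0.8, -0.0, 0.5]
opening: -0.0002
grasp_force: 0.0
```

Call:
arm_command(
  series=[
    [-0.01, -0.035, 0, 0.01],
    [-0.02, -0.07, 0, 0.02],
    [-0.03, -0.105, 0, 0.04],
    [-0.04, -0.14, 0, 0.05],
    [-0.0455, -0.165, 0, 0.06],
  ],
)

```text
time: 7.75
ee_pos: [0.5545, 0.0086, 0.1321]
tcp_rot: [-180.0, 0.1, 4.5]
wrist_force: [-0.0, 0.1, 0.4]
opening: 0.0003
grasp_force: 0.0
```

Run:
```python
from h import *
s=bot.get_obs(); print(s["time"],np.round(s["ee_pos"],4),np.round(s["tcp_rot"],2))
for n in("top","side"):
    c=bot.camera(n)
    for t,z in(("tab",.06),("lever_push",.073),("pivot",.04)):
        for m in bot.mark_of(n,t)[:1]: print(n,t,np.round(m["location"],1),round(m["confidence"],2),np.round(atz(c,m["location"],z),4))
w=bot.camera("wrist"); cv2.imwrite("pics/w1.png",w["color"])
```

```text
7.75 [0.5545 0.0086 0.1321] [-1.7999e+02  8.0000e-02  4.4600e+00]
top tab [341.2 166.9] 0.58 [ 0.6015 -0.154   0.06  ]
top lever_push [306.1 198.7] 0.25 [ 0.5227 -0.0675  0.073 ]
top pivot [306.6 197. ] 0.82 [ 0.5309 -0.0704  0.04  ]
side tab [353.4 241.9] 0.9 [ 0.6064 -0.1542  0.06  ]
side lever_push [290.1 210.9] 0.81 [ 0.5252 -0.0026  0.073 ]
side pivot [304.2 236.3] 0.87 [ 0.5293 -0.0681  0.04  ]
```

View pics/w1.png

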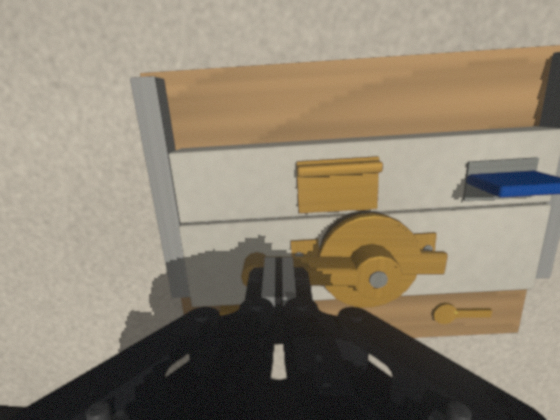

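The sash is shut: its gap line runs at row ~218. The lever runs from the boss (377,280) to its tip (255,266), with the fingers hanging over it. I'll check the lever line from this picture.

Run:
```python
from h import *
s=bot.get_obs(); w=bot.camera("wrist"); T=np.array(w["T_tool_cam"]); K=np.array(w["camera_matrix"])
M=R.from_euler('xyz',s["tcp_rot"],degrees=True).as_matrix()
def wz(px,z):
    d=np.linalg.inv(K)@[*px,1]; d=M@T[:3,:3]@np.array([d[0],-d[1],-d[2]]); o=np.array(s["ee_pos"])+M@T[:3,3]
    return np.round(o+d*(z-o[2])/d[2],4)
print(wz((377,280),.088),wz((255,256),.084),wz((330,260),.084),wz((330,287),.084), wz((303,256),.084),wz((368,262),.0635))
```

```text
[ 0.5308 -0.0618  0.088 ] [0.5402 0.0197 0.084 ] [ 0.541  -0.0298  0.084 ] [ 0.5207 -0.0324  0.084 ] [ 0.5426 -0.0118  0.084 ] [ 0.5312 -0.0623  0.0635]
```

Call:
arm_command(
  series=[
    [0.008, 0, 0, 0],
    [0.008, 0, 0.02, 0],
    [0.008, 0, 0.04, 0],
    [0.008, 0, 0.06, 0],
    [0.008, 0, 0.068, 0],
  ],
)

```text
time: 8.75
ee_pos: [0.5634, 0.0074, 0.0622]
tcp_rot: [-180.0, 0.1, 4.4]
wrist_force: [0.5, -0.4, 0.6]
opening: -0.0002
grasp_force: 0.0
```

Call:
arm_command(
  series=[
    [-0.003, 0, 0, 0],
    [-0.006, 0, 0, 0],
    [-0.009, 0, 0, 0],
    [-0.012, 0, 0, 0],
    [-0.014, 0, 0, 0],
  ],
)

```text
time: 9.25
ee_pos: [0.5499, 0.0065, 0.065]
tcp_rot: [180.0, -0.1, 4.5]
wrist_force: [0.6, 0.0, 0.5]
opening: -0.0001
grasp_force: 0.0
```

```bash
python3 -c "
import numpy as np
xb,r=.018,.070
for step in(.05,.04,.03,.02,.015):
  print(step,[[round(float(v),4) for v in(xb*(np.cos(a)-1)-r*np.sin(a),-xb*np.sin(a)+r*(1-np.cos(a)),0,-a)] for a in step*np.arange(1,6)])"
```

```text
0.05 [[-0.0035, -0.0008, 0.0, -0.05], [-0.0071, -0.0014, 0.0, -0.1], [-0.0107, -0.0019, 0.0, -0.15], [-0.0143, -0.0022, 0.0, -0.2], [-0.0179, -0.0023, 0.0, -0.25]]
0.04 [[-0.0028, -0.0007, 0.0, -0.04], [-0.0057, -0.0012, 0.0, -0.08], [-0.0085, -0.0017, 0.0, -0.12], [-0.0114, -0.002, 0.0, -0.16], [-0.0143, -0.0022, 0.0, -0.2]]
0.03 [[-0.0021, -0.0005, 0.0, -0.03], [-0.0042, -0.001, 0.0, -0.06], [-0.0064, -0.0013, 0.0, -0.09], [-0.0085, -0.0017, 0.0, -0.12], [-0.0107, -0.0019, 0.0, -0.15]]
0.02 [[-0.0014, -0.0003, 0.0, -0.02], [-0.0028, -0.0007, 0.0, -0.04], [-0.0042, -0.001, 0.0, -0.06], [-0.0057, -0.0012, 0.0, -0.08], [-0.0071, -0.0014, 0.0, -0.1]]
0.015 [[-0.0011, -0.0003, 0.0, -0.015], [-0.0021, -0.0005, 0.0, -0.03], [-0.0032, -0.0007, 0.0, -0.045], [-0.0042, -0.001, 0.0, -0.06], [-0.0053, -0.0012, 0.0, -0.075]]
```

Call:
arm_command(
  series=[
    [-0.0028, -0.0007, 0, -0.04],
    [-0.0057, -0.0012, 0, -0.08],
    [-0.0085, -0.0017, 0, -0.12],
    [-0.0114, -0.002, 0, -0.16],
    [-0.0143, -0.0022, 0, -0.2],
  ],
)

```text
time: 9.75
ee_pos: [0.5358, 0.0079, 0.0648]
tcp_rot: [-180.0, -0.1, 16.0]
wrist_force: [1.3, 2.3, -0.9]
opening: 0.0003
grasp_force: 1.1
```

Call:
arm_command(
  series=[
    [-0.0028, -0.0007, 0, -0.04],
    [-0.0057, -0.0012, 0, -0.08],
    [-0.0085, -0.0017, 0, -0.12],
    [-0.0114, -0.002, 0, -0.16],
    [-0.0143, -0.0022, 0, -0.2],
  ],
)

```text
time: 10.25
ee_pos: [0.5215, 0.0062, 0.0648]
tcp_rot: [-180.0, -0.1, 27.5]
wrist_force: [1.7, 2.6, 0.4]
opening: 0.0
grasp_force: 1.2
```

Call:
arm_command(
  series=[
    [-0.0028, -0.0007, 0, -0.04],
    [-0.0057, -0.0012, 0, -0.08],
    [-0.0085, -0.0017, 0, -0.12],
    [-0.0114, -0.002, 0, -0.16],
    [-0.0143, -0.0022, 0, -0.2],
  ],
)

```text
time: 10.75
ee_pos: [0.5077, 0.0016, 0.0649]
tcp_rot: [180.0, -0.1, 38.9]
wrist_force: [1.1, 3.1, 1.1]
opening: -0.0002
grasp_force: 1.2
```

```bash
cat > st.py <<'E'
from h import *
PIV=np.array([.5305,-.063])
s=bot.get_obs(); th=np.radians(s["tcp_rot"][2]); d=np.array(s["ee_pos"][:2])-PIV; f=np.array(s["wrist_force"])
b=np.array([np.cos(th),np.sin(th)]); u=np.array([-np.sin(th),np.cos(th)])
print("t %.2f z %.4f xb %.4f r %.4f toolphi %.3f Fpush %.1f Frad %.1f Fz %.1f"%(s["time"],s["ee_pos"][2],d@b,d@u,th-PSI,f[:2]@b,f[:2]@u,f[2]))
E
python3 st.py
```

```text
t 10.75 z 0.0649 xb 0.0229 r 0.0646 toolphi 0.542 Fpush 2.8 Frad 1.7 Fz 1.1
```

Call:
arm_command(
  series=[
    [-0.0028, -0.0007, 0, -0.04],
    [-0.0057, -0.0012, 0, -0.08],
    [-0.0085, -0.0017, 0, -0.12],
    [-0.0114, -0.002, 0, -0.16],
    [-0.0143, -0.0022, 0, -0.2],
  ],
)

```text
time: 11.25
ee_pos: [0.495, -0.0056, 0.0648]
tcp_rot: [180.0, -0.1, 50.4]
wrist_force: [-0.1, 3.0, 1.5]
opening: -0.0002
grasp_force: 1.3
```

Call:
arm_command(
  series=[
    [-0.0014, -0.0003, 0, -0.02],
    [-0.0028, -0.0007, 0, -0.04],
    [-0.0042, -0.001, 0, -0.06],
    [-0.0057, -0.0012, 0, -0.08],
    [-0.0071, -0.0014, 0, -0.1],
  ],
)

```text
time: 11.75
ee_pos: [0.4895, -0.0102, 0.0646]
tcp_rot: [-180.0, -0.1, 56.1]
wrist_force: [1.5, 7.4, 4.2]
opening: 0.0001
grasp_force: 3.2
```

Call:
arm_command(
  series=[
    [-0.0014, -0.0003, 0, -0.02],
    [-0.0028, -0.0007, 0, -0.04],
    [-0.0042, -0.001, 0, -0.06],
    [-0.0057, -0.0012, 0, -0.08],
    [-0.0071, -0.0014, 0, -0.1],
  ],
)

```text
time: 12.25
ee_pos: [0.485, -0.0145, 0.0652]
tcp_rot: [180.0, -0.2, 61.9]
wrist_force: [2.5, 11.7, 6.5]
opening: 0.0003
grasp_force: 5.6
```

```bash
python3 st.py
```

```text
t 12.25 z 0.0652 xb 0.0213 r 0.0630 toolphi 0.942 Fpush 11.5 Frad 3.3 Fz 6.5
```

Call:
arm_command(
  series=[
    [-0.0014, -0.0003, 0, -0.02],
    [-0.0028, -0.0007, 0, -0.04],
    [-0.0042, -0.001, 0, -0.06],
    [-0.0057, -0.0012, 0, -0.08],
    [-0.0071, -0.0014, 0, -0.1],
  ],
)

```text
time: 12.75
ee_pos: [0.4808, -0.0194, 0.0658]
tcp_rot: [179.9, -0.3, 67.6]
wrist_force: [1.5, 18.0, 10.5]
opening: 0.0
grasp_force: 8.5
```

```bash
python3 st.py;  python3 - <<'E'
from h import *
c=bot.camera("side"); a=c["color"][180:290,220:410]; cv2.imwrite("pics/s2.png",cv2.resize(a,None,fx=4.2,fy=4.2,interpolation=cv2.INTER_CUBIC))
E
```

```text
t 12.75 z 0.0658 xb 0.0214 r 0.0625 toolphi 1.043 Fpush 17.2 Frad 5.5 Fz 10.5
```

View pics/s2.png

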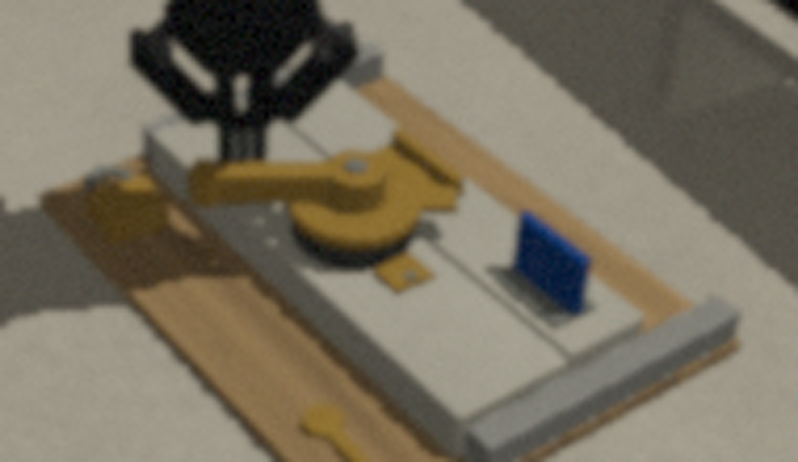

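The lever is near 1 rad and the tab stays shut. The push force is inflated by the lever's rise dragging the fingertip up (Fz +10), so I'll let the tip rise a little with it.

Call:
arm_command(
  series=[
    [0, 0, -0.001, 0],
    [0, 0, -0.002, 0],
    [-0.0014, -0.0003, -0.003, -0.02],
    [-0.0028, -0.0007, -0.0035, -0.04],
    [-0.0042, -0.001, -0.004, -0.06],
  ],
)

```text
time: 13.3
ee_pos: [0.4772, -0.0245, 0.0682]
tcp_rot: [-180.0, -0.0, 71.0]
wrist_force: [1.8, 4.6, -0.1]
opening: 0.0003
grasp_force: 2.6
```

```bash
python3 st.py
```

```text
t 13.30 z 0.0682 xb 0.0190 r 0.0629 toolphi 1.102 Fpush 4.9 Frad -0.2 Fz -0.1
```

Call:
arm_command(
  series=[
    [-0.0014, -0.0003, 0, -0.02],
    [-0.0028, -0.0007, 0, -0.04],
    [-0.0042, -0.001, 0, -0.06],
    [-0.0057, -0.0012, 0, -0.08],
    [-0.0057, -0.0012, 0, -0.08],
  ],
)

```text
time: 13.8
ee_pos: [0.4743, -0.0291, 0.0689]
tcp_rot: [180.0, -0.1, 75.6]
wrist_force: [-0.1, 7.0, 4.6]
opening: 0.0
grasp_force: 3.4
```

Call:
arm_command(
  series=[
    [-0.0014, -0.0003, 0, -0.02],
    [-0.0028, -0.0007, 0, -0.04],
    [-0.0042, -0.001, 0, -0.06],
    [-0.0057, -0.0012, 0, -0.08],
    [-0.0057, -0.0012, 0, -0.08],
  ],
)

```text
time: 14.3
ee_pos: [0.4715, -0.0351, 0.0686]
tcp_rot: [180.0, 0.0, 80.2]
wrist_force: [0.9, 0.5, 0.9]
opening: 0.0
grasp_force: 0.6
```

```bash
python3 st.py
```

```text
t 14.30 z 0.0686 xb 0.0174 r 0.0629 toolphi 1.261 Fpush 0.6 Frad -0.8 Fz 0.9
```

Call:
arm_command(
  series=[
    [-0.0014, -0.0003, 0, -0.02],
    [-0.0028, -0.0007, 0, -0.04],
    [-0.0042, -0.001, 0, -0.06],
    [-0.0042, -0.001, 0, -0.06],
    [-0.0042, -0.001, 0, -0.06],
  ],
)

```text
time: 14.8
ee_pos: [0.4698, -0.0391, 0.0683]
tcp_rot: [180.0, 0.0, 83.6]
wrist_force: [1.1, 1.7, 1.6]
opening: -0.0002
grasp_force: 1.3
```

Call:
arm_command(
  series=[
    [-0.0014, -0.0003, 0, -0.02],
    [-0.0028, -0.0007, 0, -0.04],
    [-0.0042, -0.001, 0, -0.06],
    [-0.0042, -0.001, 0, -0.06],
    [-0.0042, -0.001, 0, -0.06],
  ],
)

```text
time: 15.3
ee_pos: [0.468, -0.0435, 0.0679]
tcp_rot: [-180.0, 0.1, 86.9]
wrist_force: [-0.2, -0.6, 0.1]
opening: -0.0
grasp_force: 0.0
```

```bash
python3 st.py
```

```text
t 15.30 z 0.0679 xb 0.0161 r 0.0635 toolphi 1.379 Fpush -0.6 Frad 0.1 Fz 0.1
```

Call:
arm_command(
  series=[
    [-0.0014, -0.0003, 0, -0.02],
    [-0.0028, -0.0007, 0, -0.04],
    [-0.0042, -0.001, 0, -0.06],
    [-0.0042, -0.001, 0, -0.06],
    [-0.0042, -0.001, 0, -0.06],
  ],
)

```text
time: 15.8
ee_pos: [0.467, -0.0475, 0.0683]
tcp_rot: [-180.0, 0.0, 90.4]
wrist_force: [0.3, -0.4, 0.8]
opening: 0.0001
grasp_force: 0.0
```

```bash
python3 st.py;  python3 - <<'E'
from h import *
c=bot.camera("side"); a=c["color"][180:290,220:410]; b=bot.camera("top")["color"][150:260,220:410]
cv2.imwrite("pics/s3.png",np.vstack([cv2.resize(i,None,fx=2.7,fy=2.7,interpolation=cv2.INTER_CUBIC) for i in(a,b)]))
E
```

```text
t 15.80 z 0.0683 xb 0.0159 r 0.0634 toolphi 1.439 Fpush -0.4 Frad -0.3 Fz 0.8
```

View pics/s3.png

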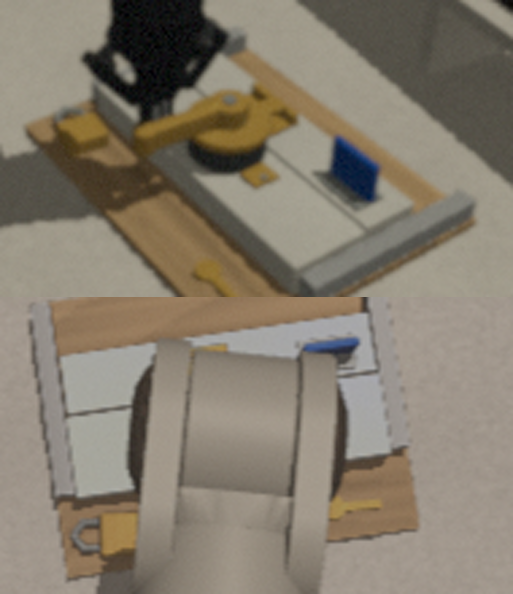

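The drum shows well below the cap, so the handle is still lifted and this drop was the vent detent. The notch should be about 0.7 rad further on. I'll continue.

Call:
arm_command(
  series=[
    [-0.0014, -0.0003, 0, -0.02],
    [-0.0028, -0.0007, 0, -0.04],
    [-0.0042, -0.001, 0, -0.06],
    [-0.0057, -0.0012, 0, -0.08],
    [-0.0057, -0.0012, 0, -0.08],
  ],
)

```text
time: 16.4
ee_pos: [0.4658, -0.0532, 0.0683]
tcp_rot: [-180.0, 0.0, 95.0]
wrist_force: [-0.4, 0.9, -0.5]
opening: -0.0003
grasp_force: 0.0
```

Call:
arm_command(
  series=[
    [-0.0014, -0.0003, 0, -0.02],
    [-0.0028, -0.0007, 0, -0.04],
    [-0.0042, -0.001, 0, -0.06],
    [-0.0057, -0.0012, 0, -0.08],
    [-0.0057, -0.0012, 0, -0.08],
  ],
)

```text
time: 16.9
ee_pos: [0.4652, -0.0589, 0.0683]
tcp_rot: [180.0, 0.0, 99.6]
wrist_force: [0.5, 1.3, 0.4]
opening: -0.0001
grasp_force: 0.0
```

```bash
python3 st.py
```

```text
t 16.90 z 0.0683 xb 0.0149 r 0.0637 toolphi 1.601 Fpush 1.2 Frad -0.7 Fz 0.4
```

Call:
arm_command(
  series=[
    [-0.0014, -0.0003, 0, -0.02],
    [-0.0028, -0.0007, 0, -0.04],
    [-0.0042, -0.001, 0, -0.06],
    [-0.0042, -0.001, 0, -0.06],
    [-0.0042, -0.001, 0, -0.06],
  ],
)

```text
time: 17.4
ee_pos: [0.4649, -0.063, 0.0683]
tcp_rot: [-180.0, -0.0, 103.0]
wrist_force: [-0.0, -0.6, -0.2]
opening: -0.0003
grasp_force: 0.0
```

Call:
arm_command(
  series=[
    [-0.0014, -0.0003, 0, -0.02],
    [-0.0028, -0.0007, 0, -0.04],
    [-0.0042, -0.001, 0, -0.06],
    [-0.0042, -0.001, 0, -0.06],
    [-0.0042, -0.001, 0, -0.06],
  ],
)

```text
time: 17.9
ee_pos: [0.4648, -0.0663, 0.0684]
tcp_rot: [180.0, -0.1, 106.6]
wrist_force: [-1.4, 7.3, 2.7]
opening: -0.0004
grasp_force: 3.8
```

```bash
python3 st.py
```

```text
t 17.90 z 0.0684 xb 0.0155 r 0.0640 toolphi 1.722 Fpush 7.4 Frad -0.7 Fz 2.7
```

Call:
arm_command(
  series=[
    [-0.0014, -0.0003, -0.001, -0.02],
    [-0.0028, -0.0007, -0.002, -0.04],
    [-0.0042, -0.001, -0.002, -0.06],
    [-0.0042, -0.001, -0.002, -0.06],
    [-0.0042, -0.001, -0.002, -0.06],
  ],
)

```text
time: 18.4
ee_pos: [0.4653, -0.0714, 0.0705]
tcp_rot: [180.0, -0.0, 109.9]
wrist_force: [0.6, 3.5, 2.8]
opening: 0.0001
grasp_force: 1.9
```

```bash
python3 st.py
```

```text
t 18.40 z 0.0705 xb 0.0143 r 0.0642 toolphi 1.780 Fpush 3.1 Frad -1.8 Fz 2.8
```

Call:
arm_command(
  series=[
    [-0.0014, -0.0003, 0, -0.02],
    [-0.0028, -0.0007, 0, -0.04],
    [-0.0042, -0.001, 0, -0.06],
    [-0.0057, -0.0012, 0, -0.08],
    [-0.0057, -0.0012, 0, -0.08],
  ],
)

```text
time: 18.9
ee_pos: [0.466, -0.0775, 0.0705]
tcp_rot: [180.0, 0.0, 114.5]
wrist_force: [-0.7, -0.2, 0.3]
opening: 0.0002
grasp_force: 0.0
```

Call:
arm_command(
  series=[
    [-0.0014, -0.0003, 0, -0.02],
    [-0.0028, -0.0007, 0, -0.04],
    [-0.0042, -0.001, 0, -0.06],
    [-0.0057, -0.0012, 0, -0.08],
    [-0.0057, -0.0012, 0, -0.08],
  ],
)

```text
time: 19.4
ee_pos: [0.4673, -0.0836, 0.0702]
tcp_rot: [-180.0, 0.0, 119.1]
wrist_force: [1.0, 0.6, 0.1]
opening: 0.0003
grasp_force: 0.1
```

```bash
python3 st.py
```

```text
t 19.40 z 0.0702 xb 0.0127 r 0.0653 toolphi 1.940 Fpush 0.1 Frad -1.1 Fz 0.1
```

Call:
arm_command(
  series=[
    [-0.0014, -0.0003, 0, -0.02],
    [-0.0028, -0.0007, 0, -0.04],
    [-0.0042, -0.001, 0, -0.06],
    [-0.0042, -0.001, 0, -0.06],
    [-0.0042, -0.001, 0, -0.06],
  ],
)

```text
time: 19.9
ee_pos: [0.4684, -0.0876, 0.0703]
tcp_rot: [-180.0, 0.0, 122.5]
wrist_force: [1.0, -0.1, -0.7]
opening: 0.0003
grasp_force: 0.1
```

```bash
cat >> st.py <<'E'
c=bot.camera("side")
for m in bot.mark_of("side","lever_push")[:2]:
    for z in(.068,.083):
        p=atz(c,m["location"],z)[:2]-PIV; print(" lever mark",np.round(m["location"],1),round(m["confidence"],2),"z",z,"phi %.3f r %.3f"%((np.arctan2(-p[0],p[1])-PSI),np.hypot(*p)))
E
python3 st.py
```

```text
t 19.90 z 0.0703 xb 0.0126 r 0.0656 toolphi 2.000 Fpush -0.6 Frad -0.8 Fz -0.7
 lever mark [293.4 236.2] 0.62 z 0.068 phi 1.944 r 0.047
 lever mark [293.4 236.2] 0.62 z 0.083 phi 2.091 r 0.063
 lever mark [372.3 364. ] 0.25 z 0.068 phi 2.785 r 0.368
 lever mark [372.3 364. ] 0.25 z 0.083 phi 2.768 r 0.377
```

Call:
arm_command(
  series=[
    [-0.0014, -0.0003, 0, -0.02],
    [-0.0028, -0.0007, 0.001, -0.04],
    [-0.0042, -0.001, 0.002, -0.06],
    [-0.0042, -0.001, 0.002, -0.06],
    [-0.0042, -0.001, 0.002, -0.06],
  ],
)

```text
time: 20.5
ee_pos: [0.4699, -0.0916, 0.0682]
tcp_rot: [-180.0, 0.0, 125.9]
wrist_force: [-0.4, 0.9, 0.5]
opening: -0.0001
grasp_force: 0.0
```

```bash
python3 st.py
```

```text
t 20.50 z 0.0682 xb 0.0124 r 0.0659 toolphi 2.060 Fpush 0.9 Frad -0.2 Fz 0.5
```

Call:
arm_command(
  series=[
    [-0.0014, -0.0003, 0, -0.02],
    [-0.0028, -0.0007, 0.001, -0.04],
    [-0.0028, -0.0007, 0.001, -0.04],
    [-0.0028, -0.0007, 0.001, -0.04],
    [-0.0028, -0.0007, 0.001, -0.04],
  ],
)

```text
time: 21.1
ee_pos: [0.4709, -0.094, 0.0673]
tcp_rot: [-180.0, 0.0, 128.2]
wrist_force: [-0.0, -0.2, 0.5]
opening: -0.0002
grasp_force: 0.0
```

```bash
python3 st.py
```

```text
t 21.10 z 0.0673 xb 0.0125 r 0.0660 toolphi 2.100 Fpush -0.1 Frad 0.2 Fz 0.5
 lever mark [297.8 245.5] 0.6 z 0.068 phi 2.293 r 0.073
 lever mark [297.8 245.5] 0.6 z 0.083 phi 2.326 r 0.090
 lever mark [351.7 240.4] 0.26 z 0.068 phi -2.638 r 0.116
 lever mark [351.7 240.4] 0.26 z 0.083 phi -2.787 r 0.121
```

The lever mark jumped ahead, and it fits the low height (r≈0.07 at z 0.068). I'll check in the picture.

Run:
```python
from h import *
c=bot.camera("side"); a=c["color"][190:280,240:370]; cv2.imwrite("pics/s4.png",cv2.resize(a,None,fx=6,fy=6,interpolation=cv2.INTER_CUBIC))
```

```text
(no output)
```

View pics/s4.png

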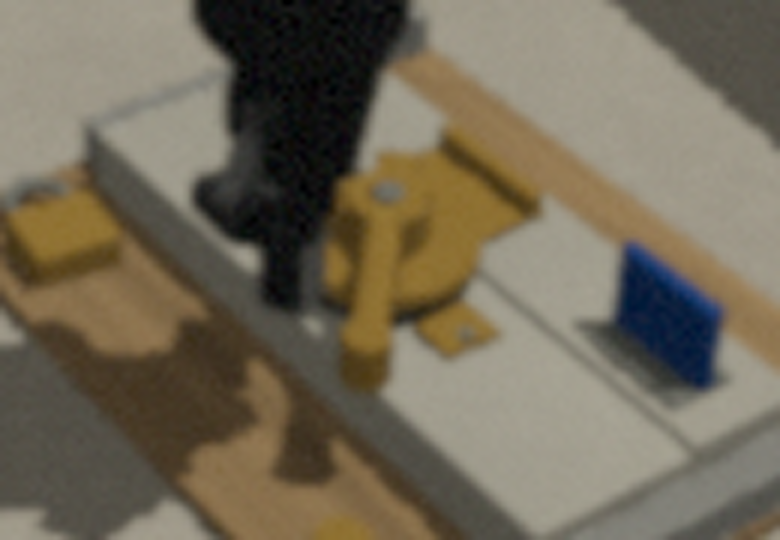

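The cap now sits right down over the drum, with the boss about 1.7 px (~5 mm) below its parked row. The lever tip at (365,370) is clear of the fingertip, so it's in the low notch. I'll back away and rise.

Call:
arm_command(
  series=[
    [0.004, 0, 0, 0],
    [0.01, 0, 0, 0],
    [0.012, 0, -0.02, 0],
    [0.012, 0, -0.06, 0],
    [0.012, 0, -0.1, 0],
  ],
)

```text
time: 21.75
ee_pos: [0.4625, -0.084, 0.1681]
tcp_rot: [-180.0, -0.1, 128.2]
wrist_force: [1.0, -0.5, -0.3]
opening: 0.0002
grasp_force: 0.0
```

Call:
arm_command(
  series=[
    [0.04, 0, -0.02, 0],
    [0.08, 0, -0.04, 0],
    [0.12, 0, -0.06, 0],
    [0.16, 0, -0.06, 0],
    [0.2, 0, -0.06, 0],
  ],
)

```text
time: 22.25
ee_pos: [0.3385, 0.0736, 0.228]
tcp_rot: [179.9, 0.0, 128.2]
wrist_force: [1.4, 1.1, 0.0]
opening: 0.0001
grasp_force: 0.0
```

```bash
python3 st.py
python3 - <<'E'
from h import *
c=bot.camera("side"); a=c["color"][180:290,220:410]; b=bot.camera("top")["color"][140:250,220:410]
cv2.imwrite("pics/s5.png",np.vstack([cv2.resize(i,None,fx=2.7,fy=2.7,interpolation=cv2.INTER_CUBIC) for i in(a,b)]))
E
```

```text
t 22.25 z 0.2280 xb 0.2261 r 0.0665 toolphi 2.099 Fpush -0.0 Frad -1.8 Fz 0.0
 lever mark [302.5 245. ] 0.62 z 0.068 phi 2.433 r 0.069
 lever mark [302.5 245. ] 0.62 z 0.083 phi 2.436 r 0.087
```

View pics/s5.png

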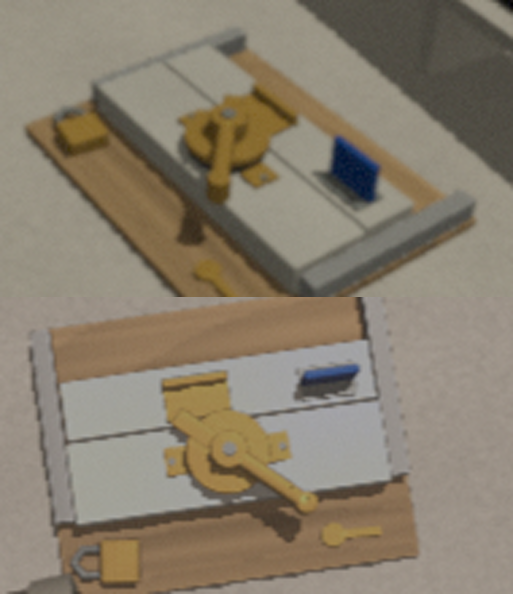

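```bash
python3 -c "
from workcell import bot; print(bot.job_done())"
```

```text
the job is handed in; nothing more can be done
None
```

The job is handed in: the sash is shut, and the handle dropped into the low notch at about 2.4 rad and stayed there after the fingertip backed off. Everything by the section is where it was; I did not re-check the items farther off, which the arm never went near.

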